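# Run a bottle through the bench labeller

## Task

Get the unlabelled brown screw-cap bottle labelled: lay it gently on its side on the two bed rollers of the bench labeller, with its foot up against the metal end stop and its cap pointing out at the other end, and let go of it. Then bring the labeller's spring-loaded lever down by its ball knob, all the way to its stop, so that the rubber pressure roller bears on the bottle, and keep it held there: the labeller only runs while the lever is held down, so finish with the lever still held at its stop and do not let it up. Leave the dropper bottle, the vial and the small carton on the desk undisturbed.

Things in the scene. Friction and masses are not known exactly. Their poses are not given: they have to be found in the camera images.
- bottle_center (a point): centre (half-way up) of the unlabelled brown medicine bottle with a white screw cap; it starts upright on the desk. Body 48 mm across from the foot to 66 mm up, then a shoulder, then the cap 32 mm across from 80 to 98 mm up; 98 mm tall in all, 60 to 130 g. Its z axis runs from foot to cap, so this point is 49 mm from either end. A tall printer stands beyond it (+x), 80 mm or more away
- bottle_foot (a point): middle of the underside (foot) of that bottle; z axis from foot to cap
- roller_bed (a point): point fixed on the labeller, 80 mm over the desk: middle of the axis of a bottle lying on the rollers. x to the labeller's back (lever hinge), y along the rollers to the end stop, z up. Face of the end stop at y = +36 mm (36 mm wide, reaching 14 mm above this point); the cap end (-y) is open. A bottle laid home has its foot at the stop, its centre near y = -13 mm, its cap towards -y
- labeller: bench labeller, fixed; origin on the desk under roller_bed, same axes. Two fixed bed rollers along y, 16 mm across, 54 mm long, 32 mm apart, tops 60 mm over the desk, on lower bearing blocks. White housing from x = -67 to +210 mm, 55 mm to either side, deck 36 mm high; up to x = +100 mm nothing but the end stop is over 64 mm high. The raised lever stays behind x = +55 mm
- lever (a joint): lever angle: 0 raised (80 degrees up, its spring returns it there), growing as it is pulled forward and down, 1.40 rad at its stop, the lever then level. The hinge runs along y of roller_bed, 125 mm behind and 58 mm above it. Takes about 2 N at the knob to start, 6 N at the stop, and some 5 N more once the pressure roller bears on a bottle, in the last 0.055 rad
- lever_knob: black ball knob on the end of the lever, 32 mm across, origin at its centre, 180 mm from the hinge: raised it stands 94 mm behind and 235 mm above roller_bed, at the stop 55 mm in front of and 58 mm above it. It turns freely on its stem. Behind it a neck 18 mm and a stem 11 mm across; the lever, 34 mm wide, begins 35 mm from the ball's centre
- pressure_roller: the free-turning rubber pressure roller, 18 mm across and 18 mm long, in a sprung fork under the lever; origin at its centre. With the lever home it stands over roller_bed; the fork springs back up to 12 mm; it presses with 3.5 N when it first touches, 7 N at the lever stop
- dropper: brown dropper bottle with a black rubber bulb and a printed label, 34 mm across, 102 mm tall, standing on the desk; origin under its foot. A bystander
- vial_b: small white vial, 24 mm across, 51 mm tall, standing on the desk; origin under its foot. A bystander
- carton_a: small flat white carton, 50 x 85 x 22 mm, lying on the desk; origin under its middle. A bystander
Things that resemble listed ones, but are neither listed nor needed, are in the scene too. There is more than one size of the part that bears bottle_center; the job needs the middle-sized.

How it is judged:
By the outcome, as a careful person would: the job done as asked, in the order asked, and still so for the second after the job is handed in, while the arm keeps its last pose, push and grip.
It also fails if it takes over 70 s, if anything falls off the work surface, if the arm or the gripper's body presses on something with over 40 N, if the wrist force passes 120 N, or if a joint passes its speed limit or range.

## Robot

A 6-joint arm with a two-finger parallel gripper is mounted at the origin on the work surface; the furniture and walls round the work are solid. World frame = base frame: x ahead of the robot, y to its left, z up, the work surface at z = 0. Lengths are in m, angles in rad, forces in N, time in s.
With the tool pointing down it reaches from about 0.35 to 0.725 m from the base axis. Payload 4.3 kg.
Tool frame: the origin (TCP) lies midway between the tips of the shut fingers; the grasp point (between the pads) lies 19 mm behind it; z points along the fingers, y is the line along which they close (so a half turn about z gives the same grasp; the last joint's range is limited). The gripper opens to 85 mm and grips with 20 to 120 N. Pads are 22 mm wide; open, the fingers measure 114 mm over their backs; the gripper's body (76 mm by 85 mm) begins 54 mm behind the grasp point. The pads swing forward as they close: fully open they stand 13 mm farther back than shut.
Start: joints at [1.068, 0.377, 0.081, 1.274, 0, 1.46], TCP at [0.22, 0.531, 0.231] pointing down, gripper open.
Joint ranges: [-2.72, 2.72], [-0.84, 1.66], [-1.02, 1.22], [-1.77, 2.12], [-1.37, 1.28], [-3.14, 3.14]. Speed limits (rad/s): [2.57, 2.57, 3.14, 3.14, 3.14, 3.14].

## Interface

Orientations are given as a 3x3 rotation matrix whose columns are the frame's x, y, z axes.
In Python, from rig import env gives the robot as it stands. The module is installed in compiled form; this text tells all that it offers.
- The arm moves only by the tool drive_tool, never from a script. Its argument "targets" is a list of rows, each a list of 3 entries, a list of its own where there are three numbers: the shift along the tool's x, y, z in cm, then the turn about the tool's z in rad, then the closure, from -1 (fully open) to 1 (shut). In form: [[[dx, dy, dz], turn, fingers], ...]. A call has 1 to 20 rows; each row is the pose to reach, as a shift and turn from the pose commanded when the call began, along the tool's axes at that moment; what a row does not reach only later rows make up. A row lasts 1/8 s, in which the tool goes at most 62.5 mm and 10.7 degrees, less where a joint would pass 70% of its speed; a pose out of reach is approached as far as the arm can. A call with a gripper value outside its range is refused whole. The fingers move at their own pace and stop on an object; "grip_force" is the grip in N (left out, the last holds). Time passes only in rows, so rows that repeat a pose let the fingers close. It gives the time, the measured TCP pose, the force, the opening and the grip force at its end, in the units of the state.
- env.get_state(): the state, without advancing time (a new reading comes with each control period).
- env.get_image(name): name is "scene" or "top" or "wrist"; returns a dict with "frame" (384x512x3 uint8, red, green, blue), "fx", "fy", "cx", "cy" (pixels), "R" (3x3) and "t" (3): a world point X has camera coordinates R X + t; the wrist camera has in their place "hand_eye" (4x4, takes a point from camera to tool coordinates, whose origin is the TCP and whose axes are the flange's). Camera axes: x right, y down, z forward; pixel columns grow to the right and rows downward; lengths in m; the calibration is good to about 2 mm. A picture is of the moment at which its call begins: read the wrist's pose just before it. There is no depth.
- env.job_done(): hands the job in; it is judged then, once.
The state is a dict: "time_s": time; "joint_pos": joint angles; "dq": joint speeds; "tau": joint torques, N m; "tool_pos": TCP position; "ee_rot": TCP orientation; "contact_force": force on the tool from outside, world axes, zero at the start; "torque": the same for the moment, N m; "finger_gap": opening from 0.0 (shut) to 1.0 (fully open); "finger_force": force on a finger pad.
Only numpy, scipy, OpenCV 4.12 (cv2) and the standard library are available. Lean on these libraries where they do the work, as an engineer would, in place of code of your own. Each camera call takes 0.05 s, during which the arm holds its last target. There are 200 camera calls.

## Working session

There is one attempt and no reset: what is moved stays moved. The work goes in short steps, Python scripts to look and compute and a tool call to move; the robot and the scene stay as the last step left them, time stands still between calls to the robot, and variables do not carry over. Pictures are saved under pics/ and viewed, at most 10 in all, crops included, and the job is handed in when it is done.

Besides the shell and the picture viewer there is one more tool, called after "Call:" as a command line: name --argument value ..., lists and objects as JSON in quotes. drive_tool: Moves the arm, as the interface text tells. Its arguments: {"type":"object","properties":{"targets":{"type":"array"},"grip_force":{"type":"number"}},"required":["targets"]}

```bash
mkdir -p pics; cat > h.py <<'E'
import numpy as np, cv2
from rig import env
def snap(n,f):
    s=env.get_state(); im=env.get_image(n); cv2.imwrite('pics/'+f+'.png',im['frame'][:,:,::-1])
    if 'hand_eye' in im:
        H=np.array(im['hand_eye']); T=np.eye(4); T[:3,:3]=s['ee_rot']; T[:3,3]=s['tool_pos']
        C=T@H; R=C[:3,:3].T; t=-R@C[:3,3]
    else: R=np.array(im['R']); t=np.array(im['t'])
    im['R']=R; im['t']=t.ravel()
    np.savez('pics/'+f,**{k:im[k] for k in ['frame','fx','fy','cx','cy','R','t']})
    return im
def ray(im,u,v):
    R=im['R'];d=R.T@np.array([(u-im['cx'])/im['fx'],(v-im['cy'])/im['fy'],1]); return -R.T@im['t'],d/np.linalg.norm(d)
def plane(im,u,v,z):
    o,d=ray(im,u,v); return o+d*(z-o[2])/d[2]
def tri(a,pa,b,pb):
    o1,d1=ray(a,*pa);o2,d2=ray(b,*pb)
    s=np.linalg.lstsq(np.c_[d1,-d2],o2-o1,rcond=None)[0]
    p,q=o1+s[0]*d1,o2+s[1]*d2; return (p+q)/2,np.linalg.norm(p-q)
def proj(im,X):
    c=im['R']@np.array(X)+im['t']; return im['fx']*c[0]/c[2]+im['cx'],im['fy']*c[1]/c[2]+im['cy']
def load(f): return dict(np.load('pics/'+f+'.npz'))
E
python3 - <<'E'
from h import *
np.set_printoptions(precision=4,suppress=True)
a=[snap(n,n+'0') for n in('scene','top','wrist')]
for i in a: print(-i['R'].T@i['t'],i['R'][2],i['fx'])
cv2.imwrite('pics/all.png',cv2.resize(np.vstack([np.hstack([a[0]['frame'],a[1]['frame']])])[:,:,::-1],None,fx=.78,fy=.78))
s=env.get_state();print(s)
E
```

```text
[ 0.0968 -0.6283  0.6174] [ 0.4974  0.7387 -0.4548] 351.0640919920887
[0.4775 0.0659 1.3149] [ 0.0849 -0.0065 -0.9964] 435.2773098207163
[0.1543 0.5574 0.3731] [ 0.2598 -0.1079 -0.9596] 295.12934478589005
{'time_s': 0.15, 'joint_pos': array([ 1.0677,  0.3779,  0.08  ,  1.2744, -0.    ,  1.4605]), 'dq': array([-0.0002, -0.0014,  0.0019,  0.0001,  0.0011, -0.0001]), 'tau': array([  0.0008, -46.4035,  27.0171,   0.0139,  -0.0002,  -0.    ]), 'tool_pos': array([0.2199, 0.5308, 0.2306]), 'ee_rot': array([[-0.9238,  0.3828, -0.0007],
       [ 0.3828,  0.9238, -0.0014],
       [ 0.0001, -0.0015, -1.    ]]), 'contact_force': array([ 0.2955, -0.4703,  0.0708]), 'torque': array([-0.0689,  0.0268,  0.0266]), 'finger_force': 0.0, 'finger_gap': 1.0053502627814999}
```

View pics/scene0.png

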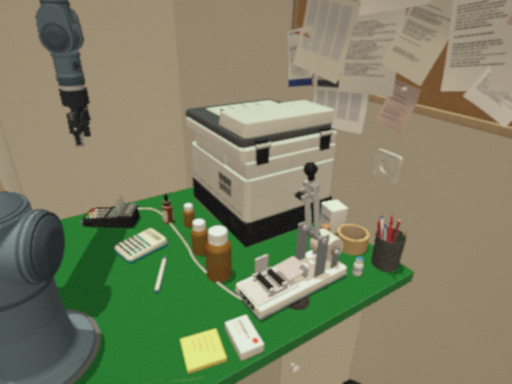

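View pics/top0.png

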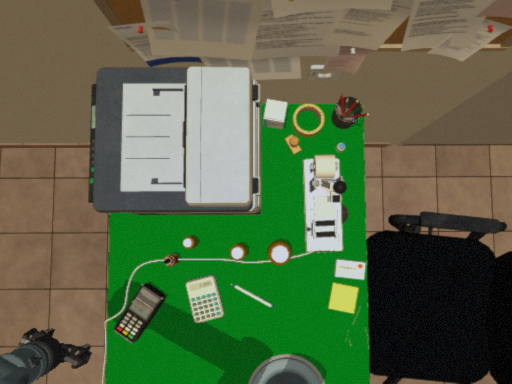

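The scene image shows three brown screw-cap bottles and the dropper, left to right:

| Item | Scene pixel | Top pixel |
|---|---|---|
| Small bottle | (188,214) | (190,242) |
| Middle bottle | (199,237) | (238,252) |
| Large bottle | (218,254) | (280,252) |
| Dropper with printed label | (167,210) | (171,260) |

The labeller's rollers are at top (324,229), its end stop is on the +y side, and the raised knob is at (340,186). I choose the middle bottle and will check it in a close crop.

```bash
python3 - <<'E'
from h import *
np.set_printoptions(precision=4,suppress=True)
s,t=load('scene0'),load('top0')
A=cv2.resize(s['frame'][175:315,150:360],None,fx=3.8,fy=3.8,interpolation=cv2.INTER_CUBIC)[:300*2]
cv2.imwrite('pics/c1.png',A[:,:798,::-1])
B=cv2.resize(t['frame'][140:280,160:360],None,fx=4,fy=4,interpolation=cv2.INTER_CUBIC)
cv2.imwrite('pics/c2.png',B[:,:,::-1])
def blobs(im,box):
    x0,y0,x1,y1=box; f=im['frame'].astype(int); m=((f.min(2)>120)&(f.max(2)-f.min(2)<45)).astype(np.uint8)
    k=np.zeros_like(m);k[y0:y1,x0:x1]=m[y0:y1,x0:x1]
    n,l,st,c=cv2.connectedComponentsWithStats(k)
    for i in range(1,n):
        if st[i,4]>15: print(st[i],c[i])
print('top');blobs(t,(180,230,300,268));print('scene');blobs(s,(175,195,235,265))
for u,v in [(238,252),(190,242),(280,252),(171,260)]: print(plane(t,u,v,.09))
for u in (110,150,200,250): print('printer',plane(t,u,213,0))
E
```

```text
top
[183 238   9   9  66] [187.1515 242.3333]
[271 245  18  18 246] [279.5325 253.6098]
[231 247  13  12 122] [236.8361 252.5738]
[180 259  55   2  58] [207.9828 259.1724]
[236 260  35   3  42] [253.4524 261.4762]
scene
[221 195  14  11  50] [229.78 199.1 ]
[183 202  10   9  62] [187.7903 205.9839]
[192 218  13  13 141] [198.2979 223.9716]
[208 225  20  20 337] [217.2908 234.4777]
[175 228  25  37  85] [187.1294 247.1294]
[0.4181 0.1358 0.09  ]
[0.4465 0.2699 0.09  ]
[0.4175 0.0185 0.09  ]
[0.3969 0.3222 0.09  ]
printer [0.5322 0.5266 0.    ]
printer [0.5317 0.4063 0.    ]
printer [0.5311 0.2556 0.    ]
printer [0.5304 0.1048 0.    ]
```

View pics/c1.png

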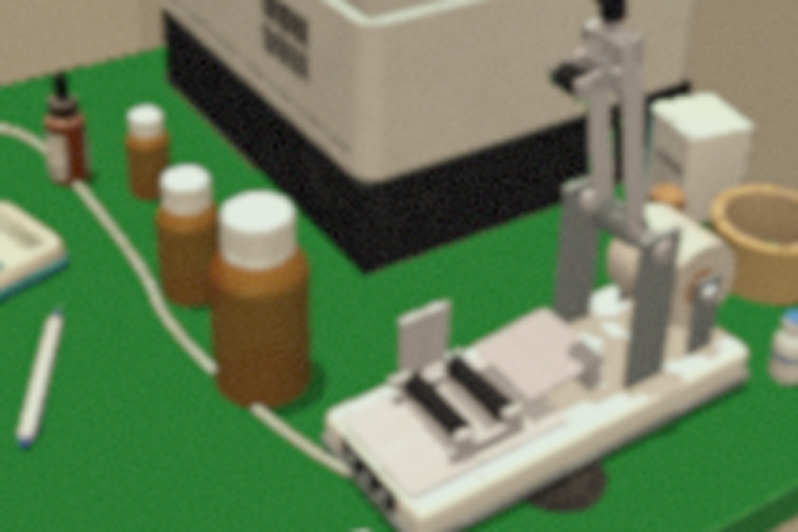

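View pics/c2.png

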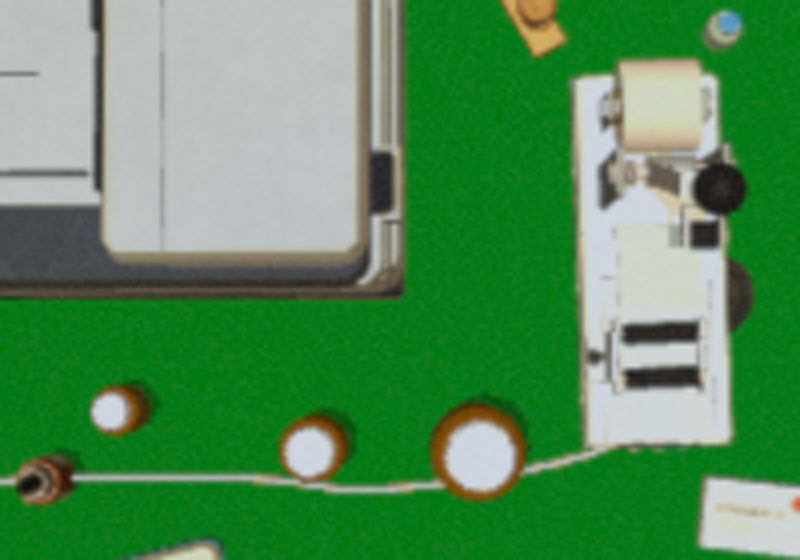

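The crop confirms it: the middle bottle is plain brown with a white cap at top (237,252). It stands between the small bottle (187,242) and the large one (280,253), and the dropper is at (171,260). The bed rollers are near top (325,229), with the end stop on their left and the knob at (340,187).

```bash
cat >> h.py <<'E'
def delta(P,yaw=None):  # tool-axis shift in cm (and turn) from the present measured pose to world P
    s=env.get_state();R=np.array(s['ee_rot']);d=R.T@(np.array(P)-s['tool_pos'])*100
    cy=np.arctan2(R[1,1],R[0,1]); tn=None if yaw is None else -((yaw-cy+np.pi)%(2*np.pi)-np.pi)
    print('shift',d.round(2),'turn',tn,'tcp',s['tool_pos'].round(4))
E
python3 - <<'E'
from h import *
np.set_printoptions(precision=4,suppress=True)
s,t=load('scene0'),load('top0')
print('cap',tri(s,(198,221),t,(237,252.5)))
print('bed',tri(s,(150+462/3.8,175+395/3.8),t,(325.3,228.8)))
print('knob',tri(s,(310.5,169),t,(339.7,187)))
for c in [(588,445),(731,442),(573,78),(717,75)]: print('deck',plane(t,160+c[0]/4,140+c[1]/4,.036))
for c in [(622,332),(700,330),(622,379),(702,377)]: print('roller',plane(t,160+c[0]/4,140+c[1]/4,.058))
delta((.418,.25,.26),0); delta((.418,.136,.26),0)
E
```

```text
cap (array([0.4164, 0.1384, 0.0995]), np.float64(0.0016895128242727946))
bed (array([ 0.4833, -0.1153,  0.0541]), np.float64(0.003848814761126428))
knob (array([ 0.5771, -0.112 ,  0.3149]), np.float64(0.0004824857316580143))
deck [ 0.4167 -0.0624  0.036 ]
deck [ 0.4184 -0.1668  0.036 ]
deck [ 0.6872 -0.0546  0.036 ]
deck [ 0.6891 -0.1617  0.036 ]
roller [ 0.4985 -0.0857  0.058 ]
roller [ 0.4997 -0.142   0.058 ]
roller [ 0.4647 -0.0852  0.058 ]
roller [ 0.4659 -0.1428  0.058 ]
shift [-29.05 -18.36  -2.92] turn 1.1779210057618053 tcp [0.2199 0.5308 0.2306]
shift [-33.42 -28.89  -2.9 ] turn 1.1779210057618053 tcp [0.2199 0.5308 0.2306]
```

Call:
drive_tool --targets '[[[-4,-2.5,-1],0.17,-1],[[-8,-5,-2],0.34,-1],[[-12,-7.5,-2.9],0.51,-1],[[-16,-10,-2.9],0.68,-1],[[-20,-12.5,-2.9],0.85,-1],[[-25,-16,-2.9],1.02,-1],[[-29,-18.4,-2.9],1.178,-1],[[-29,-18.4,-2.9],1.178,-1],[[-29,-18.4,-2.9],1.178,-1],[[-29,-18.4,-2.9],1.178,-1]]'

```text
time_s: 1.4
tool_pos: [0.4168, 0.2511, 0.2602]
ee_rot: [[-0.002, 1.0, -0.0], [1.0, 0.002, 0.0], [0.0, -0.0, -1.0]]
contact_force: [0.4, -0.9, -0.1]
finger_gap: 0.997
finger_force: 0.0
```

```bash
python3 - <<'E'
from h import *
a=snap('wrist','w1'); s=env.get_state(); print(s['tool_pos'],s['ee_rot'],s['joint_pos'],proj(a,(.4164,.1384,.098)))
delta((.417,.138,.26),0)
E
```

```text
[0.41685065 0.25121062 0.26025663] [[-2.44195193e-03  9.99996985e-01 -2.59151141e-04]
 [ 9.99997002e-01  2.44199853e-03  1.79647024e-04]
 [ 1.80279329e-04 -2.58711675e-04 -9.99999950e-01]] [ 4.11754554e-01  1.90411964e-01 -9.83919282e-02  1.28215803e+00
  2.68349047e-04  1.98010888e+00] (np.float64(253.69738021447745), np.float64(268.1696132521788))
shift [-1.132e+01 -1.000e-02  2.000e-02] turn 0.0024420010398458203 tcp [0.4169 0.2512 0.2603]
```

View pics/w1.png

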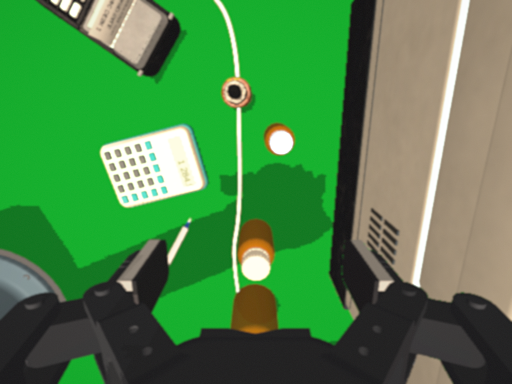

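The wrist view shows the chosen bottle's cap at (256,264), between the large bottle (255,310) below and the small one (281,143) above. The dropper is at (236,92) and the printer's front edge at column 335–345.

```bash
python3 - <<'E'
from h import *
np.set_printoptions(precision=4,suppress=True)
w,s,t=load('w1'),load('scene0'),load('top0')
f=w['frame'].astype(int); m=((f.min(2)>130)&(f.max(2)-f.min(2)<50)).astype(np.uint8)
n,l,st,c=cv2.connectedComponentsWithStats(m)
for i in range(1,n):
    if 220<c[i][0]<300 and st[i,4]>80: print(st[i],c[i])
p=(256,262)
print(tri(w,p,t,(237,252.5)),tri(w,p,s,(198,221)), plane(w,*p,.098))
print('printer',plane(w,335,250,0),plane(w,345,130,0))
print('dropper',plane(w,236,95,.1),'small',plane(w,281,143,.075))
E
```

```text
[215   0  24  77 310] [230.2516  36.8903]
[232 107  10 186 688] [237.3328 197.8997]
[270 131  23  23 438] [280.9155 142.0936]
[243 256  26  24 502] [255.4124 267.4861]
(array([0.4178, 0.139 , 0.0852]), np.float64(0.0026473225697139667)) (array([0.4187, 0.1451, 0.0953]), np.float64(0.000749288207506791)) [0.4191 0.1465 0.098 ]
printer [0.539  0.1108 0.    ] [0.5383 0.2891 0.    ]
dropper [0.3987 0.3304 0.1   ] small [0.4462 0.2808 0.075 ]
```

Call:
drive_tool --targets '[[[-6,0.1,0],0,-1],[[-11.3,0.15,0],0,-1],[[-11.3,0.15,5],0,-1],[[-11.3,0.15,10],0,-1],[[-11.3,0.15,14],0,-1],[[-11.3,0.15,17],0,-1],[[-11.3,0.15,20],0,-1],[[-11.3,0.15,21.5],0,-1],[[-11.3,0.15,22.8],0,-1],[[-11.3,0.15,22.8],0,-1],[[-11.3,0.15,22.8],0,-1]]' --grip_force 30

```text
time_s: 2.82
tool_pos: [0.4196, 0.1376, 0.0329]
ee_rot: [[-0.001, 1.0, 0.001], [1.0, 0.001, 0.0], [0.0, 0.001, -1.0]]
contact_force: [-0.4, 0.2, 0.0]
finger_gap: 1.0
finger_force: 0.0
```

Call:
drive_tool --targets '[[[0,-0.1,0.1],0,-0.5],[[0,-0.1,0.1],0,-0.1],[[0,-0.1,0.1],0,0.1],[[0,-0.1,0.1],0,0.3],[[0,-0.1,0.1],0,0.5],[[0,-0.1,0.1],0,1],[[0,-0.1,0.1],0,1],[[0,-0.1,0.1],0,1]]' --grip_force 30

```text
time_s: 3.82
tool_pos: [0.4184, 0.1373, 0.0318]
ee_rot: [[0.0, 1.0, 0.001], [1.0, -0.0, 0.0], [0.0, 0.001, -1.0]]
contact_force: [-0.3, -0.4, 5.8]
finger_gap: 0.556
finger_force: 30.7
```

Call:
drive_tool --targets '[[[0,0,-1.5],0,1],[[0,0,-3],0,1],[[2,1.2,-3],0,1],[[4.5,2.8,-3],0,1],[[6.5,4,-3],0,1],[[7.3,4.4,-3],0,1],[[7.3,4.4,-2],0,1],[[7.3,4.4,-1],0,1],[[7.3,4.4,-0.4],0,1],[[7.3,4.4,-0.1],0,1],[[7.3,4.4,0.0],0,1],[[7.3,4.4,0.0],0,1]]'

```text
time_s: 5.32
tool_pos: [0.4595, 0.2096, 0.0318]
ee_rot: [[-0.0, 1.0, -0.004], [1.0, 0.0, -0.001], [-0.001, -0.004, -1.0]]
contact_force: [-10.1, -1.5, 14.1]
finger_gap: 0.556
finger_force: 33.7
```

```bash
python3 - <<'E'
from h import *
s=env.get_state();print(s['tool_pos'],s['contact_force'],s['torque'],s['finger_force'])
th=np.radians([0,10,20,30,40,50,60,70,80,90])
h=.053;P=np.c_[24e-3*np.cos(th)-h*np.sin(th),24e-3*np.sin(th)+h*np.cos(th)]*100
print((P-P[0]).round(2))
E
```

```text
[0.45954306 0.20963001 0.03182865] [-10.0904192   -1.50144788  14.13200994] [-0.29146937  1.50248673 -0.03523325] 33.65885674953461
[[ 0.    0.  ]
 [-0.96  0.34]
 [-1.96  0.5 ]
 [-2.97  0.49]
 [-3.97  0.3 ]
 [-4.92 -0.05]
 [-5.79 -0.57]
 [-6.56 -1.23]
 [-7.2  -2.02]
 [-7.7  -2.9 ]]
```

```bash
python3 - <<'E'
from h import *
s=snap('scene','s2');t=snap('top','t2')
A=cv2.resize(s['frame'][150:290,150:290],(560,560),interpolation=cv2.INTER_CUBIC)[:,:400]
B=cv2.resize(t['frame'][190:290,160:260],(560,560),interpolation=cv2.INTER_CUBIC)[:,:400]
cv2.imwrite('pics/c3.png',np.hstack([A,B])[:,:,::-1])
E
```

```text
(no output)
```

View pics/c3.png

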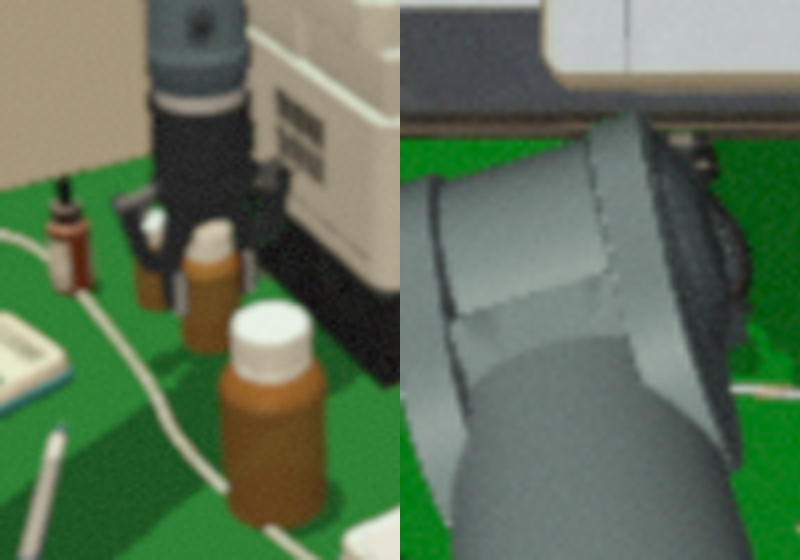

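The view shows the bottle upright in the fingers, between the small and large bottles. The right knuckle and the wrist lie against the printer's front, which explains the -10 N in x, so I lift and back off towards -x.

Call:
drive_tool --targets '[[[0,-0.5,-0.3],0,1],[[0,-1.5,-1],0,1],[[0,-2.5,-1],0,1],[[0,-2.5,-1],0,1],[[0,-2.5,-1],0,1]]'

```text
time_s: 6.05
tool_pos: [0.4372, 0.2103, 0.0413]
ee_rot: [[-0.0, 1.0, 0.0], [1.0, 0.0, 0.0], [0.0, 0.0, -1.0]]
contact_force: [0.2, 0.2, -0.6]
finger_gap: 0.558
finger_force: 32.3
```

```bash
python3 - <<'E'
from h import *
np.set_printoptions(precision=4,suppress=True)
w,t=load('w1'),load('top0')
for v in (120,160,200,240,280): print('cable',plane(w,237,v,.003))
for p in ((208,259.2),(253,261.5),(280,262)): print(plane(t,*p,.003))
s=env.get_state();print(s['tool_pos'],s['contact_force'],s['torque'],s['finger_force'])
E
```

```text
cable [0.3937 0.3018 0.003 ]
cable [0.393  0.2484 0.003 ]
cable [0.3922 0.1908 0.003 ]
cable [0.3913 0.1284 0.003 ]
cable [0.3904 0.0605 0.003 ]
[0.393  0.2302 0.003 ]
[0.3855 0.096  0.003 ]
[0.3837 0.0154 0.003 ]
[0.4372 0.2103 0.0413] [ 0.2037  0.1728 -0.5533] [ 0.0032  0.0016 -0.0395] 32.27989912033081
```

Call:
drive_tool --targets '[[[0,0,0.95],0,1],[[0,0,1.0],0,1],[[-0.48,0,0.87],0,1],[[-0.96,0,0.71],0,1],[[-1.46,0,0.62],0,1],[[-1.96,0,0.55],0,1],[[-2.47,0,0.54],0,1],[[-2.97,0,0.56],0,1],[[-3.47,0,0.64],0,1],[[-3.97,0,0.75],0,1],[[-3.97,0,0.75],0,1],[[-3.97,0,0.75],0,1]]' --grip_force 20

```text
time_s: 7.55
tool_pos: [0.4371, 0.1706, 0.0338]
ee_rot: [[0.0, 1.0, 0.0], [1.0, -0.0, 0.0], [0.0, 0.0, -1.0]]
contact_force: [-0.7, 1.2, -1.6]
finger_gap: 0.554
finger_force: 32.9
```

```bash
python3 - <<'E'
from h import *
s=snap('scene','s3')
A=cv2.resize(s['frame'][170:290,150:290],(700,600),interpolation=cv2.INTER_CUBIC)
cv2.imwrite('pics/c4.png',A[:,:,::-1])
E
```

```text
(no output)
```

View pics/c4.png

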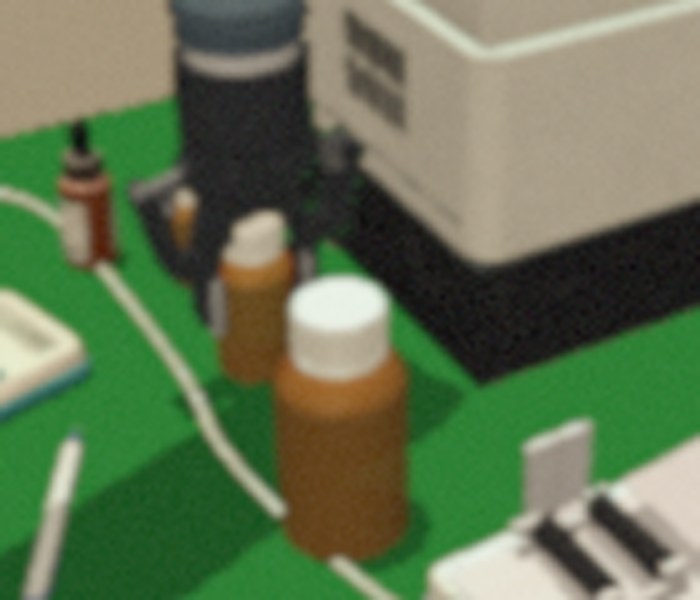

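The bottle has tilted only slightly and mostly slid along the desk: at small tilt, pressing at the foot edge works against tipping. I'll set it down and regrip lightly. Then I'll swing it about the fixed outer top edge of the end stop.

Call:
drive_tool --targets '[[[0,0,0.1],0,1],[[0,0,0.15],0,-0.2],[[0,0,0.15],0,-0.25],[[0,0,0.2],0,-0.25],[[0,0,0.2],0,-0.25],[[0,0,0.2],0,-0.25]]' --grip_force 20

```text
time_s: 8.35
tool_pos: [0.4371, 0.1706, 0.0318]
ee_rot: [[-0.0, 1.0, 0.0], [1.0, 0.0, 0.0], [0.0, 0.0, -1.0]]
contact_force: [-0.0, 0.2, -0.3]
finger_gap: 0.626
finger_force: 0.0
```

Call:
drive_tool --targets '[[[0,0,0],0,-0.1],[[0,0,0],0,0.1],[[0,0,0],0,0.1],[[0,0,0],0,0.1],[[0,0,0],0,0.1]]' --grip_force 20

```text
time_s: 8.98
tool_pos: [0.4372, 0.1706, 0.0319]
ee_rot: [[-0.0, 1.0, 0.0], [1.0, 0.0, 0.0], [0.0, 0.0, -1.0]]
contact_force: [-0.4, -0.2, 3.7]
finger_gap: 0.56
finger_force: 20.7
```

```bash
python3 - <<'E'
from h import *
np.set_printoptions(precision=4,suppress=True)
s,t=load('scene0'),load('top0')
a=(150+450/3.8,175+302/3.8);b=(150+398/3.8,175+318/3.8)
for n,p in(('back',a),('front',b)):
    o,d=ray(s,*p); k=(.094-o[2])/d[2]; print(n,'stop top at z=.094',o+k*d, 'top px',proj(t,o+k*d))
f=t['frame'][218:240,305:322].astype(int).min(2); print(f)
E
```

```text
back stop top at z=.094 [ 0.5008 -0.0777  0.094 ] top px (np.float64(314.1661348213858), np.float64(221.96035051180212))
front stop top at z=.094 [ 0.464 -0.074  0.094] top px (np.float64(313.0471943862334), np.float64(235.16972402123858))
[[115 184 205 206 208 202 208 207 206 205 206 207 206 206 205 207 207]
 [113 181 205 207 206 199 204 201 190 189 204 206 201 203 202 203 202]
 [111 179 205 208 207 197 203 178 158 183 196 194 175 166 167 169 164]
 [111 179 206 207 207 196 202 182 149 182 138 101  78  73  74  72  77]
 [106 176 205 205 206 195 196 161 145 178 122  52  37  32  35  34  35]
 [103 168 205 206 206 194 145 122 187 176 127  70  31  39  35  37  40]
 [ 99 154 201 206 207 202 141 113 191 176 113  52  34  40  43  38  40]
 [101 137 199 206 206 201 141 110 188 181 141  91  71  73  88  91  93]
 [103 126 191 197 201 200 138 112 192 195 196 162 146 147 169 174 173]
 [100 108 127 135 163 187 135 113 193 196 202 202 202 201 203 204 203]
 [102 100  76  67  85 113 101 115 192 193 203 207 206 206 206 205 206]
 [103  97  70  57  68  98 101 120 192 179 199 206 207 207 206 207 206]
 [ 99 104 101  91 108 159 126 121 188 168 198 205 206 207 206 202 202]
 [102 130 170 156 172 195 146 122 188 174 194 197 196 197 194 174 168]
 [108 136 196 203 204 202 149 123 192 182 170 123  93  93  91  77  72]
 [106 135 197 207 206 203 148 122 192 181 135  72  28  27  34  32  35]
 [106 134 196 207 206 199 154 128 189 193 164  95  42  33  33  33  35]
 [109 139 187 192 193 178 164 155 167 184 165  93  41  43  37  35  32]
 [103 139 191 205 207 205 204 199 160 190 177 118  75  73  71  68  68]
 [103 137 190 207 207 206 206 204 164 187 182 162 148 147 145 148 146]
 [105 135 191 206 205 208 206 204 182 181 195 199 201 202 203 202 202]
 [123 137 190 205 205 205 207 207 205 205 207 205 206 207 207 206 205]]
```

Call:
drive_tool --targets '[[[0,0,-2],0,0.1],[[0,0,-5],0,0.1],[[0,0,-9],0,0.1],[[0,0,-13],0,0.1],[[-2,0,-16],0,0.1],[[-5,0,-17],0,0.1],[[-9,0,-17],0,0.1],[[-13,0,-17],0,0.1],[[-17,0.5,-17],0,0.1],[[-20,2,-17],0,0.1],[[-21,3.5,-17],0,0.1],[[-21,4.4,-17],0,0.1],[[-21,4.6,-16],0,0.1],[[-21,4.6,-14],0,0.1],[[-21,4.6,-12],0,0.1],[[-21,4.6,-10.5],0,0.1],[[-21,4.6,-9.5],0,0.1],[[-21,4.6,-9.5],0,0.1],[[-21,4.6,-9.5],0,0.1]]'

```text
time_s: 11.35
tool_pos: [0.4833, -0.0393, 0.1272]
ee_rot: [[-0.0, 1.0, 0.001], [1.0, 0.0, -0.0], [-0.0, 0.001, -1.0]]
contact_force: [0.4, 0.3, -0.9]
finger_gap: 0.556
finger_force: 21.0
```

```bash
python3 - <<'E'
from h import *
np.set_printoptions(precision=4,suppress=True)
s=snap('scene','s4'); st=env.get_state(); print(st['tool_pos'],st['torque'])
A=cv2.resize(s['frame'][160:310,200:340],(560,600),interpolation=cv2.INTER_CUBIC)
cv2.imwrite('pics/c5.png',A[:,:,::-1])
E
```

```text
[ 0.4836 -0.0394  0.1274] [-0.0318  0.0024 -0.0328]
```

View pics/c5.png

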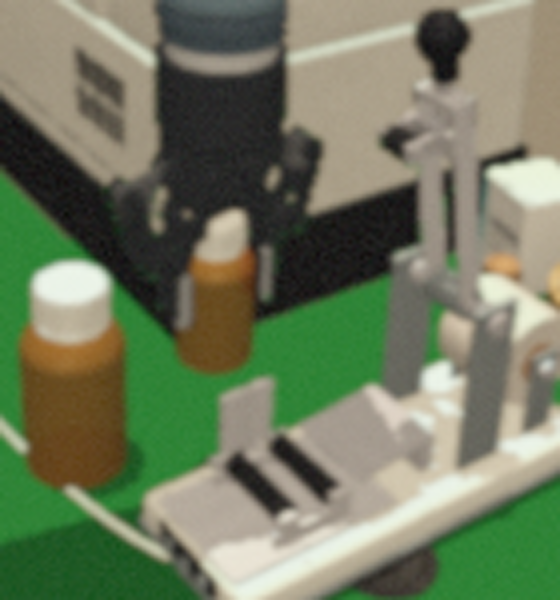

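The view shows the bottle held above and behind the end stop (its plate is at (247,415)), tilted about 6° towards -y. That is the wanted direction. The stop's outer edge is free, so I start the swing.

Call:
drive_tool --targets '[[[0,0,0.8],0,0.1],[[0,0,1.37],0,0.1],[[-0.5,0,1.37],0,0.1],[[-1.02,0,1.37],0,0.1],[[-1.4,0,1.2],0,0.1],[[-1.77,0,1.02],0,0.1],[[-2.17,0,0.91],0,0.1],[[-2.57,0,0.8],0,0.1],[[-2.98,0,0.76],0,0.1],[[-3.39,0,0.72],0,0.1],[[-3.39,0,0.72],0,0.1]]'

```text
time_s: 12.78
tool_pos: [0.483, -0.0739, 0.1197]
ee_rot: [[0.001, 1.0, -0.0], [1.0, -0.001, -0.001], [-0.001, -0.0, -1.0]]
contact_force: [-1.7, 3.3, -0.6]
finger_gap: 0.554
finger_force: 20.8
```

```bash
python3 - <<'E'
from h import *
np.set_printoptions(precision=4,suppress=True)
s=snap('scene','s5'); st=env.get_state(); print(st['tool_pos'],st['torque'])
f=s['frame'][200:280,240:320].astype(int)
m=((f[...,0]-f[...,2]>35)&(f[...,0]-f[...,1]>15)).astype(np.uint8)
n,l,q,c=cv2.connectedComponentsWithStats(m);i=1+q[1:,4].argmax();print(q[i],c[i])
v=np.argwhere(l==i)[:,::-1].astype(np.float32);mu,ev=cv2.PCACompute(v,None);print(mu+[240,200],ev)
E
```

```text
[ 0.4831 -0.0739  0.1197] [0.7215 0.2783 0.0365]
[  8  34  24  24 270] [20.1741 45.4296]
[[260.1741 245.4296]] [[-0.5916  0.8062]
 [ 0.8062  0.5916]]
```

Call:
drive_tool --targets '[[[-0.4,0,0.02],0,0.1],[[-0.83,0,0.07],0,0.1],[[-1.23,0,0.16],0,0.1],[[-1.63,0,0.28],0,0.1],[[-2.0,0,0.44],0,0.1],[[-2.38,0,0.62],0,0.1],[[-2.72,0,0.84],0,0.1],[[-3.06,0,1.09],0,0.1],[[-3.36,0,1.37],0,0.1],[[-3.65,0,1.67],0,0.1],[[-3.9,0,2.0],0,0.1],[[-4.13,0,2.3],0,0.1],[[-4.13,0,2.3],0,0.1]]'

```text
time_s: 14.45
tool_pos: [0.483, -0.1149, 0.0963]
ee_rot: [[0.0, 1.0, -0.0], [1.0, -0.0, -0.0], [-0.0, -0.0, -1.0]]
contact_force: [-0.0, -1.2, 2.6]
finger_gap: 0.557
finger_force: 20.6
```

```bash
python3 - <<'E'
from h import *
np.set_printoptions(precision=4,suppress=True)
s=snap('scene','s6'); st=env.get_state(); print(st['tool_pos'],st['torque'])
A=cv2.resize(s['frame'][190:310,230:370],(700,600),interpolation=cv2.INTER_CUBIC)
cv2.imwrite('pics/c6.png',A[:,:,::-1])
E
```

```text
[ 0.483  -0.1148  0.0965] [-0.0558 -0.0916  0.0014]
```

View pics/c6.png

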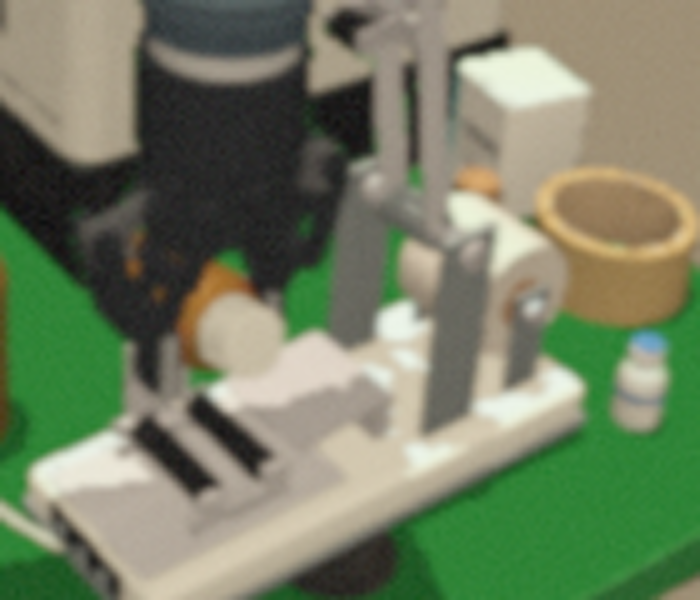

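The view shows the bottle lying nearly level on the stop, with its cap facing out towards -y and the cap-face centre at crop (242,335), which is image (278,257). The labeller is intact. Next I measure the tilt and the cap-end position.

```bash
python3 - <<'E'
from h import *
np.set_printoptions(precision=4,suppress=True)
s=load('s6')
f=s['frame'][235:275,262:296].astype(int); print(f.min(2)[::2,::2])
def onx(u,v,x=.483):
    o,d=ray(s,u,v); return o+d*(x-o[0])/d[0]
print(onx(278.4,257),proj(s,(.483,-.160,.118)))
for y,z in ((-.160,.118),(-.16,.134),(-.16,.102)): print(proj(s,(.483,y,z)))
print(proj(s,(.467,-.16,.118)),proj(s,(.499,-.16,.118)))
E
```

```text
[[ 39  36  34  36  32  39  38  36  42  32  39  41  37  45  42  36  38]
 [ 37  33  38  40  34  37  38  37  37  32  35  40  34  45  42  34  35]
 [ 39  32  36  35  35  35  40  35  41  31  34  29  40  43  39  37  40]
 [ 46  40  36  38  41  41  49  44  37  38  32  32  32  38  37  37  41]
 [ 43  46  42  36  39  45  46  51  43  40  37  37  38  41  39  43  45]
 [ 35  40  34  39  43  53  47  46  60  42  38  37  37  41  49  46  45]
 [ 43  35  36  39  61  55  52  53  49  33  36  47  39  44  48  47  50]
 [ 36  39  37  52  58  74 120 142 132  88  64  96  67  46  47  48  51]
 [ 38  40  43  50  70 140 160 161 161 155 137 120  72  47  44  44  56]
 [ 40  37  39  54 117 158 167 167 168 166 169 156  97  47  42  48  58]
 [ 38  39  44  60 135 159 163 167 166 166 166 163 130  59  55  87  81]
 [ 60  87  57  61 134 148 157 167 165 165 164 161 134 100 154 185 172]
 [ 85 111  54  49 122 142 153 164 163 164 163 164 170 189 199 198 197]
 [ 82 111  59  36  99 140 152 162 164 165 163 166 191 200 200 198 198]
 [ 86 109  93  56  39  81 129 155 165 165 164 181 197 199 200 198 200]
 [ 86 113 111  78  58  62 120 174 178 179 188 196 200 200 200 200 200]
 [ 95 113 117 103 112 171 214 202 200 200 200 201 201 198 196 191 176]
 [108 118 125 101  70 169 214 208 199 199 201 199 199 178 162 147 143]
 [133 142 129  51  33  62 158 194 172 160 165 166 162 147 145 144 142]
 [146 153 137  73  28  29  49 104 147 148 138 142 143 144 145 145 143]]
[ 0.483  -0.1394  0.1348] (np.float64(283.5767358095877), np.float64(268.23201713618175))
(np.float64(283.5767358095877), np.float64(268.23201713618175))
(np.float64(283.99964118166224), np.float64(262.3901877730748))
(np.float64(283.1617986322512), np.float64(273.9637773512828))
(np.float64(277.634055036398), np.float64(270.7707426253862)) (np.float64(289.3970668485559), np.float64(265.74555970590893))
```

```bash
python3 - <<'E'
from h import *
np.set_printoptions(precision=4,suppress=True)
w=snap('wrist','w2'); f=w['frame'].astype(int)
print('cam',-w['R'].T@w['t'])
m=((f[...,0]-f[...,2]>35)&(f[...,0]-f[...,1]>15)).astype(np.uint8)
n,l,q,c=cv2.connectedComponentsWithStats(m)
for i in range(1,n):
    if q[i,4]>60: print(q[i],c[i])
i=1+q[1:,4].argmax()
for v in range(q[i,1],q[i,1]+q[i,3],6):
    u=np.where(l[v]==i)[0]
    if len(u): print(v,u.min(),u.max(),len(u))
for p in ((.483,-.05,.142),(.483,-.05,.118),(.483,-.05,.094),(.483,-.0735,.094),(.483,-.08,.142),(.459,-.05,.118),(.507,-.05,.118)): print(p,np.array(proj(w,p)).round(0))
E
```

```text
cam [ 0.4834 -0.0441  0.2391]
[  46    0  160   59 5658] [140.3636  21.1723]
[  169   122   343   209 22717] [257.4179 219.6154]
[ 399  156   57   86 2452] [429.3418 206.6725]
[ 455  172   46   71 2305] [476.3662 208.1957]
[   0  209   72   89 1736] [ 40.8387 231.269 ]
[  83  235   63   37 1552] [116.0863 251.0831]
[503 242   9  31 160] [508.2188 260.0188]
[397 248  14  12  62] [401.7903 253.7097]
[339 254  40   8 235] [356.9234 257.4   ]
[285 321  27   8 161] [299.7143 324.2547]
122 240 269 30
128 202 359 150
134 198 311 114
140 199 311 113
146 199 311 113
152 198 311 114
158 199 311 113
164 199 311 113
170 199 311 113
176 199 312 114
182 198 312 115
188 198 312 115
194 198 311 114
200 198 311 114
206 198 312 115
212 198 312 115
218 198 312 115
224 198 311 114
230 198 311 114
236 198 312 115
242 198 312 115
248 198 311 114
254 198 312 115
260 198 312 115
266 198 312 115
272 198 312 115
278 198 312 115
284 198 311 114
290 199 310 112
296 201 309 109
302 205 306 102
308 210 300 91
314 217 293 77
320 223 287 65
326 233 276 44
(0.483, -0.05, 0.142) [253. 123.]
(0.483, -0.05, 0.118) [254. 120.]
(0.483, -0.05, 0.094) [254. 117.]
(0.483, -0.0735, 0.094) [254. 165.]
(0.483, -0.08, 0.142) [253. 211.]
(0.459, -0.05, 0.118) [193. 120.]
(0.507, -0.05, 0.118) [314. 120.]
```

Call:
drive_tool --targets '[[[0,0,-1],0,0.1],[[0,0,-2],0,0.1],[[-1.5,0,-2],-0.01,0.1],[[-3,0,-2],-0.023,0.1],[[-3.2,0,-2],-0.023,0.1],[[-3.2,0,-1],-0.023,0.1],[[-3.2,0,0.5],-0.023,0.1],[[-3.2,0,1.7],-0.023,0.1],[[-3.2,0,2.5],-0.023,0.1],[[-3.2,0,2.9],-0.023,0.1],[[-3.2,0,2.9],-0.023,0.1]]'

```text
time_s: 15.92
tool_pos: [0.483, -0.1465, 0.0674]
ee_rot: [[-0.023, 1.0, -0.0], [1.0, 0.023, 0.0], [0.0, -0.0, -1.0]]
contact_force: [0.0, -0.1, -1.3]
finger_gap: 0.553
finger_force: 20.8
```

```bash
cat > foot.py <<'E'
from h import *
import sys
np.set_printoptions(precision=4,suppress=True)
w=snap('wrist',sys.argv[1]); f=w['frame'].astype(int)
st=env.get_state(); print(st['tool_pos'],st['contact_force'],st['torque'])
print('cam',-w['R'].T@w['t'],w['R'][2])
m=((f[...,0]-f[...,2]>35)&(f[...,0]-f[...,1]>15)).astype(np.uint8)
for v in range(90,330,8):
    u=np.where(m[v,150:360])[0]+150
    if len(u)>20: print(v,u.min(),u.max(),len(u),end=' | ')
E
python3 foot.py w3
```

```text
[ 0.4833 -0.1467  0.0677] [-0.5552 -0.1889 -0.8798] [0.0238 0.0174 0.0058]
cam [ 0.4818 -0.076   0.2101] [ 0.0075 -0.2795 -0.9601]
122 212 305 94 | 130 202 308 107 | 138 199 311 113 | 146 199 311 113 | 154 199 311 113 | 162 199 311 113 | 170 199 311 113 | 178 199 311 113 | 186 198 311 114 | 194 157 311 115 | 202 157 311 116 | 210 158 311 116 | 218 198 311 114 | 226 198 311 114 | 234 161 359 189 | 242 164 359 161 | 250 198 311 114 | 258 198 311 114 | 266 198 312 115 | 274 198 312 115 | 282 198 312 115 | 290 199 310 112 | 298 203 307 105 | 306 208 301 94 | 314 215 313 99 | 322 218 311 79 |
```

Call:
drive_tool --targets '[[[0,0,0.2],0,0.1],[[0,0,0.4],0,0.1],[[0,0,0.6],0,0.1],[[0,0,0.6],0,0.1]]'

```text
time_s: 16.48
tool_pos: [0.4838, -0.1469, 0.062]
ee_rot: [[-0.023, 1.0, 0.001], [1.0, 0.023, -0.0], [-0.0, 0.001, -1.0]]
contact_force: [0.3, -0.5, 0.5]
finger_gap: 0.556
finger_force: 20.9
```

```bash
python3 foot.py w4
```

```text
[ 0.4838 -0.1469  0.062 ] [ 1.1222 -1.0536  2.4729] [-0.0606 -0.1067 -0.103 ]
cam [ 0.4823 -0.0763  0.2046] [ 0.0091 -0.2801 -0.9599]
114 207 307 28 | 122 211 305 93 | 130 201 309 109 | 138 198 312 115 | 146 198 312 115 | 154 198 312 115 | 162 199 311 113 | 170 199 311 113 | 178 199 311 113 | 186 198 311 114 | 194 198 311 114 | 202 198 311 114 | 210 198 312 115 | 218 155 312 116 | 226 197 312 116 | 234 157 359 193 | 242 158 359 168 | 250 198 312 115 | 258 198 312 115 | 266 198 312 115 | 274 198 312 115 | 282 198 312 115 | 290 199 310 112 | 298 203 308 106 | 306 208 302 95 | 314 217 293 77 | 322 218 311 78 |
```

Call:
drive_tool --targets '[[[0,0,0.15],0,0.1],[[0,0,0.3],0,0.1],[[0,0,0.45],0,0.1],[[0,0,0.6],0,0.1],[[0,0,0.6],0,0.1]]'

```text
time_s: 17.15
tool_pos: [0.4837, -0.1468, 0.0557]
ee_rot: [[-0.023, 1.0, 0.001], [1.0, 0.023, -0.0], [-0.0, 0.001, -1.0]]
contact_force: [2.7, -3.1, 2.8]
finger_gap: 0.558
finger_force: 21.6
```

```bash
python3 foot.py w5
```

```text
[ 0.4837 -0.1468  0.0558] [ 3.3329 -1.9706  3.2655] [-0.3189 -0.6024 -0.1841]
cam [ 0.4823 -0.0762  0.1984] [ 0.0088 -0.2799 -0.96  ]
122 205 309 33 | 130 203 305 103 | 138 197 316 120 | 146 197 316 120 | 154 197 315 119 | 162 197 315 119 | 170 197 315 119 | 178 197 314 118 | 186 197 314 118 | 194 197 314 118 | 202 197 314 118 | 210 151 313 118 | 218 196 314 119 | 226 197 313 117 | 234 197 313 117 | 242 154 359 174 | 250 157 359 157 | 258 198 312 115 | 266 198 312 115 | 274 198 312 115 | 282 198 311 114 | 290 199 311 113 | 298 202 309 108 | 306 206 304 99 | 314 215 297 83 | 322 222 288 67 |
```

Call:
drive_tool --targets '[[[0,0.1,0],0,0.1],[[0,0.15,0.1],0,0.1],[[0,0.15,0.2],0,0.1],[[0,0.15,0.3],0,0.1],[[0,0.15,0.4],0,0.1],[[0,0.15,0.4],0,0.1]]'

```text
time_s: 17.95
tool_pos: [0.4843, -0.1465, 0.0538]
ee_rot: [[-0.024, 1.0, 0.0], [1.0, 0.024, -0.0], [-0.0, 0.0, -1.0]]
contact_force: [-5.2, -0.4, 24.4]
finger_gap: 0.553
finger_force: 33.4
```

```bash
python3 foot.py w6
```

```text
[ 0.4842 -0.1465  0.0537] [-5.693   0.6642 23.2326] [0.2369 1.0007 0.0086]
cam [ 0.4829 -0.0758  0.1964] [ 0.0081 -0.2801 -0.9599]
130 209 298 38 | 138 195 317 123 | 146 195 316 122 | 154 196 316 121 | 162 196 316 121 | 170 196 315 120 | 178 196 315 120 | 186 197 315 119 | 194 196 314 119 | 202 196 314 119 | 210 196 314 119 | 218 197 314 118 | 226 196 313 118 | 234 197 313 117 | 242 152 359 176 | 250 154 359 161 | 258 197 312 116 | 266 197 312 116 | 274 198 312 115 | 282 198 311 114 | 290 199 311 113 | 298 201 309 109 | 306 205 305 101 | 314 213 298 86 | 322 221 290 70 |
```

Call:
drive_tool --targets '[[[0,-0.05,-0.15],0,0.1],[[0,-0.05,-0.15],0,-0.05],[[0,-0.05,-0.15],0,-0.1],[[0,-0.05,-0.15],0,-0.12],[[0,-0.05,-0.15],0,-0.14],[[0,-0.05,-0.15],0,-0.16],[[0,-0.05,-0.15],0,-0.19],[[0,-0.05,-0.15],0,-0.22],[[0,-0.05,-0.15],0,-0.25],[[0,-0.05,-0.15],0,-0.25]]'

```text
time_s: 19.25
tool_pos: [0.4827, -0.1459, 0.0528]
ee_rot: [[-0.023, 1.0, -0.002], [1.0, 0.023, 0.001], [0.001, -0.002, -1.0]]
contact_force: [0.3, 0.5, 6.5]
finger_gap: 0.627
finger_force: 3.1
```

```bash
python3 foot.py w7
```

```text
[ 0.4827 -0.1459  0.0528] [-0.7599 -1.3913  5.708 ] [-0.2621  0.0668  0.0241]
cam [ 0.4818 -0.0755  0.1956] [ 0.0056 -0.2788 -0.9603]
138 208 309 102 | 146 200 322 123 | 154 200 322 123 | 162 201 321 121 | 170 201 320 120 | 178 201 320 120 | 186 202 319 118 | 194 201 319 119 | 202 150 318 118 | 210 201 317 117 | 218 152 318 118 | 226 203 317 115 | 234 202 316 115 | 242 154 340 135 | 250 156 359 142 | 258 203 315 113 | 266 204 314 111 | 274 205 313 109 | 282 206 313 108 | 290 207 311 105 | 298 209 309 101 | 306 213 305 93 | 314 221 299 79 | 322 224 292 68 |
```

Call:
drive_tool --targets '[[[0,0.1,-0.3],0,-0.25],[[0,0.2,-0.6],0,-0.25],[[0,0.2,-0.6],0,-0.25],[[0,0.2,-0.6],0,-0.25]]'

```text
time_s: 19.8
tool_pos: [0.4858, -0.1463, 0.0588]
ee_rot: [[-0.023, 1.0, -0.001], [1.0, 0.023, 0.001], [0.001, -0.001, -1.0]]
contact_force: [-0.2, 0.3, 1.2]
finger_gap: 0.624
finger_force: 0.0
```

```bash
python3 foot.py w8; python3 - <<'E'
from h import *
w=load('w8')
for u,v in((199,146),(322,146),(260,136),(206,282),(313,282)): print(plane(w,u,v,.085))
f=w['frame'].astype(int); print(f[90:160:2,240:280:20].reshape(35,-1)[:, :])
for p in ((.485,-.0775,.094),(.485,-.0735,.094),(.485,-.0775,.08)):print(proj(w,p))
E
```

```text
[ 0.4858 -0.1464  0.0588] [-0.5382  0.1245 -0.1557] [ 0.0175 -0.0234 -0.0138]
cam [ 0.4846 -0.0758  0.2015] [ 0.0072 -0.2793 -0.9602]
138 197 308 112 | 146 195 311 117 | 154 196 311 116 | 162 196 310 115 | 170 197 310 114 | 178 197 309 113 | 186 197 308 112 | 194 197 308 112 | 202 196 307 112 | 210 197 308 112 | 218 197 307 111 | 226 197 307 111 | 234 198 306 109 | 242 153 359 157 | 250 199 359 113 | 258 199 305 107 | 266 200 303 104 | 274 200 303 104 | 282 202 302 101 | 290 205 300 96 | 298 209 295 87 | 306 218 287 70 | 314 220 285 59 | 322 218 316 99 | [ 0.46299175 -0.09203101  0.085     ]
[ 0.51143526 -0.09087282  0.085     ]
[ 0.48690204 -0.08756394  0.085     ]
[ 0.46437719 -0.15335113  0.085     ]
[ 0.51273029 -0.15220827  0.085     ]
[[233 240 241  56  52  49]
 [234 241 240  51  46  44]
 [233 240 241  88  90  86]
 [233 240 241 201 212 210]
 [222 227 225 221 226 224]
 [226 223 207 226 226 214]
 [234 240 241 233 240 242]
 [233 240 243 233 240 242]
 [234 240 239 234 240 238]
 [233 235 226 232 235 224]
 [196 178 160 191 174 156]
 [173 165 151 172 166 151]
 [151 142 129 151 142 128]
 [187 185 169 189 189 174]
 [184 183 166 229 236 233]
 [207 212 197 234 241 237]
 [231 235 226 231 233 224]
 [184 175 158 219 222 210]
 [229 235 227 234 240 232]
 [235 242 234 234 241 231]
 [210 214 198 226 232 216]
 [109  86  68 120 101  82]
 [ 91  56  27  90  57  28]
 [ 92  57  28  92  57  28]
 [ 92  57  28  92  57  27]
 [ 92  56  28  93  57  30]
 [103  63  29  95  59  29]
 [139  80  31 135  78  27]
 [171  96  32 174  98  33]
 [183 103  35 186 105  35]
 [189 107  38 207 122  50]
 [196 113  41 219 134  58]
 [196 112  41 218 132  58]
 [195 112  41 218 130  56]
 [196 113  42 218 131  57]]
(np.float64(255.84630191175896), np.float64(109.53311358774664))
(np.float64(256.1317928072464), np.float64(97.60828195055278))
(np.float64(255.72609717036084), np.float64(108.95312012860374))
```

Call:
drive_tool --targets '[[[0,-0.05,0],0,-0.15],[[0,-0.05,0],0,-0.1],[[0,-0.05,0],0,0.0],[[0,-0.05,0],0,0.0],[[0.3,-0.05,0],0,0.0],[[0.6,-0.05,0],0,0.0],[[0.7,-0.05,0],0,0.0],[[0.7,-0.05,0],0,0.0]]' --grip_force 20

```text
time_s: 20.85
tool_pos: [0.486, -0.1406, 0.0597]
ee_rot: [[-0.023, 1.0, 0.001], [1.0, 0.023, -0.002], [-0.002, 0.001, -1.0]]
contact_force: [-3.1, -3.9, 5.2]
finger_gap: 0.555
finger_force: 20.4
```

```bash
python3 foot.py w9 | head -4; python3 - <<'E'
from h import *
for n in('w8','w9'):
    f=load(n)['frame'].astype(int); print(n,[tuple(x) for x in f[96:150:2,262,::2]])
E
```

```text
[ 0.486  -0.1406  0.0597] [-3.6432 -3.4845  6.4921] [-0.588   0.6355 -0.0105]
cam [ 0.4846 -0.0697  0.2022] [ 0.0086 -0.282  -0.9594]
138 198 311 114 | 146 196 312 117 | 154 197 311 115 | 162 197 311 115 | 170 198 310 113 | 178 198 310 113 | 186 199 310 112 | 194 198 309 112 | 202 199 309 111 | 210 199 309 111 | 218 199 309 111 | 226 151 308 110 | 234 152 308 109 | 242 153 308 109 | 250 154 359 152 | 258 202 307 106 | 266 203 307 105 | 274 203 306 104 | 282 204 306 103 | 290 208 302 95 | 298 213 297 85 | 306 221 289 69 | 314 223 288 58 | 322 223 288 66 | w8 [(np.int64(234), np.int64(240)), (np.int64(223), np.int64(226)), (np.int64(226), np.int64(213)), (np.int64(234), np.int64(243)), (np.int64(234), np.int64(244)), (np.int64(234), np.int64(242)), (np.int64(233), np.int64(227)), (np.int64(192), np.int64(158)), (np.int64(172), np.int64(151)), (np.int64(149), np.int64(127)), (np.int64(187), np.int64(173)), (np.int64(229), np.int64(234)), (np.int64(234), np.int64(237)), (np.int64(230), np.int64(224)), (np.int64(219), np.int64(210)), (np.int64(234), np.int64(233)), (np.int64(235), np.int6
[... 461 characters left out ...]
nt64(190)), (np.int64(231), np.int64(239)), (np.int64(234), np.int64(240)), (np.int64(234), np.int64(239)), (np.int64(198), np.int64(201)), (np.int64(111), np.int64(90)), (np.int64(180), np.int64(154)), (np.int64(235), np.int64(237)), (np.int64(234), np.int64(245)), (np.int64(234), np.int64(243)), (np.int64(234), np.int64(237)), (np.int64(213), np.int64(181)), (np.int64(199), np.int64(194)), (np.int64(194), np.int64(190)), (np.int64(96), np.int64(45)), (np.int64(87), np.int64(25)), (np.int64(89), np.int64(27)), (np.int64(90), np.int64(28)), (np.int64(93), np.int64(30)), (np.int64(126), np.int64(30)), (np.int64(162), np.int64(33)), (np.int64(185), np.int64(36)), (np.int64(203), np.int64(48))]
```

Call:
drive_tool --targets '[[[0.15,0,0],0,0.0],[[0.3,0,0],0,0.0],[[0.3,0,0],0,0.0]]'

```text
time_s: 21.28
tool_pos: [0.4861, -0.1377, 0.0598]
ee_rot: [[-0.023, 1.0, 0.001], [1.0, 0.023, -0.003], [-0.003, 0.001, -1.0]]
contact_force: [-3.3, -4.6, 5.7]
finger_gap: 0.554
finger_force: 20.4
```

```bash
python3 foot.py w10 | head -2; python3 - <<'E'
from h import *
f=load('w10')['frame'].astype(int); print([tuple(map(int,x)) for x in f[120:156:2,262,::2]])
E
```

```text
[ 0.4861 -0.1377  0.0598] [-2.6465 -4.437   6.6095] [-0.6048  0.6346  0.0112]
cam [ 0.4846 -0.0668  0.2023] [ 0.0089 -0.2822 -0.9593]
[(112, 92), (109, 88), (172, 141), (235, 234), (234, 245), (234, 243), (235, 239), (215, 185), (100, 55), (89, 25), (88, 24), (126, 28), (163, 31), (185, 38), (204, 49), (219, 58), (218, 56), (217, 56)]
```

Call:
drive_tool --targets '[[[0.1,0,0],0,0.0],[[0.2,0,0],0,0.0],[[0.3,0,0],0,0.0],[[0.3,0,0],0,0.0]]'

```text
time_s: 21.82
tool_pos: [0.4861, -0.1367, 0.0599]
ee_rot: [[-0.022, 1.0, 0.001], [1.0, 0.022, -0.007], [-0.007, 0.001, -1.0]]
contact_force: [-4.0, -8.5, 3.1]
finger_gap: 0.557
finger_force: 20.3
```

```bash
python3 foot.py w11 | head -2; python3 - <<'E'
from h import *
f=load('w11')['frame'].astype(int); print([tuple(map(int,x)) for x in f[120:156:2,262,::2]])
E
```

```text
[ 0.4861 -0.1366  0.0599] [-3.3049 -9.16    3.8074] [-1.6     0.6537  0.0796]
cam [ 0.4848 -0.0651  0.2021] [ 0.0083 -0.2862 -0.9581]
[(198, 200), (112, 91), (114, 93), (114, 92), (200, 172), (235, 240), (234, 244), (234, 242), (235, 234), (199, 162), (90, 35), (113, 28), (155, 31), (182, 35), (197, 45), (215, 56), (217, 56), (217, 57)]
```

Call:
drive_tool --targets '[[[-0.2,0,0],0,0.0],[[-0.2,0,0],0,-0.08],[[-0.2,0,0],0,-0.12],[[-0.2,0,0],0,-0.2],[[-0.2,0,0],0,-0.35],[[-0.2,0,0],0,-0.42],[[-0.2,0,0],0,-0.42]]'

```text
time_s: 22.75
tool_pos: [0.4854, -0.1354, 0.059]
ee_rot: [[-0.023, 1.0, 0.0], [1.0, 0.023, 0.0], [0.0, 0.0, -1.0]]
contact_force: [0.2, -0.9, -0.4]
finger_gap: 0.707
finger_force: 0.0
```

```bash
python3 foot.py w12 ; python3 - <<'E'
from h import *
f=load('w12')['frame'].astype(int); print([tuple(map(int,x)) for x in f[120:156:2,262,::2]])
E
```

```text
[ 0.4854 -0.1355  0.059 ] [0.3998 0.3281 0.2601] [-0.0114 -0.0372 -0.0072]
cam [ 0.4841 -0.0648  0.2017] [ 0.0079 -0.2793 -0.9602]
98 150 359 197 | 146 195 310 116 | 154 195 310 116 | 162 196 309 114 | 170 196 309 114 | 178 197 308 112 | 186 197 308 112 | 194 197 308 112 | 202 197 307 111 | 210 197 308 112 | 218 198 307 110 | 226 198 307 110 | 234 199 306 108 | 242 153 306 110 | 250 154 306 108 | 258 197 359 121 | 266 201 305 105 | 274 202 305 104 | 282 203 303 101 | 290 204 301 98 | 298 209 297 89 | 306 216 290 75 | 314 221 286 64 | 322 221 286 43 | [(235, 240), (226, 230), (131, 117), (113, 91), (111, 90), (145, 119), (231, 219), (234, 244), (234, 243), (234, 239), (232, 208), (131, 94), (95, 23), (134, 29), (172, 34), (186, 37), (200, 46), (202, 46)]
```

Call:
drive_tool --targets '[[[0,0,-2],0,-0.42],[[0,0,-4],0,-0.42],[[0,0,-6],0,-0.42],[[0,-1.5,-9],0,-0.5],[[0,-3,-13],-0.17,-0.7],[[0.5,-3.5,-18],-0.34,-1],[[1,-3.5,-22],-0.51,-1],[[2,-3.5,-25],-0.68,-1],[[2.4,-3.5,-26],-0.85,-1],[[2.4,-3.5,-26],-1.02,-1],[[2.4,-3.5,-26],-1.19,-1],[[2.4,-3.5,-26],-1.36,-1],[[2.4,-3.5,-26],-1.53,-1],[[2.4,-3.5,-26],-1.571,-1],[[2.4,-3.5,-26],-1.571,-1],[[2.4,-3.5,-26],-1.571,-1]]' --grip_force 60

```text
time_s: 24.8
tool_pos: [0.4497, -0.1124, 0.3191]
ee_rot: [[-1.0, -0.023, -0.0], [-0.023, 1.0, 0.0], [0.0, 0.0, -1.0]]
contact_force: [-0.4, -0.4, -0.1]
finger_gap: 1.002
finger_force: 0.0
```

```bash
python3 - <<'E'
from h import *
np.set_printoptions(precision=4,suppress=True)
w=snap('wrist','w13');t=snap('top','t13');s=snap('scene','s13')
def dark(im,c,r=14):
    u,v=map(int,c);f=im['frame'][v-r:v+r,u-r:u+r].astype(int).max(2)
    m=(f<60).astype(np.uint8);n,l,q,cc=cv2.connectedComponentsWithStats(m)
    for i in range(1,n):
        if q[i,4]>20: print(q[i][:5],cc[i]+[u-r,v-r])
K=(.578,-.112,.315)
for n,im in(('w',w),('t',t),('s',s)):
    p=proj(im,K);print(n,p)
    try: dark(im,p,40 if n=='w' else 14)
    except Exception as e: print(e)
A=s['frame'][190:310,230:370]; A=cv2.resize(A,(400,343),interpolation=cv2.INTER_CUBIC)
B=cv2.resize(w['frame'],(400,300)); C=np.zeros((343,800,3),np.uint8);C[:,:400]=A;C[:300,400:]=B
cv2.imwrite('pics/c7.png',C[:,:,::-1])
delta((.578,-.112,.312),np.pi/2+.022)
E
```

```text
w (np.float64(251.89438724229885), np.float64(414.8210806518309))
[  0   0  80  10 800] [250.5 378.5]
t (np.float64(339.7549225917579), np.float64(186.5469012788122))
[  9   9  13  13 125] [339.648 186.76 ]
[ 8 24  6  4 22] [335.7273 197.4091]
s (np.float64(310.68423611959753), np.float64(168.88038744183856))
[  9   9  12  17 139] [310.259  170.2878]
shift [-12.82  -0.25   0.71] turn 0.0009082590773550336 tcp [ 0.4498 -0.1124  0.3191]
```

View pics/c7.png

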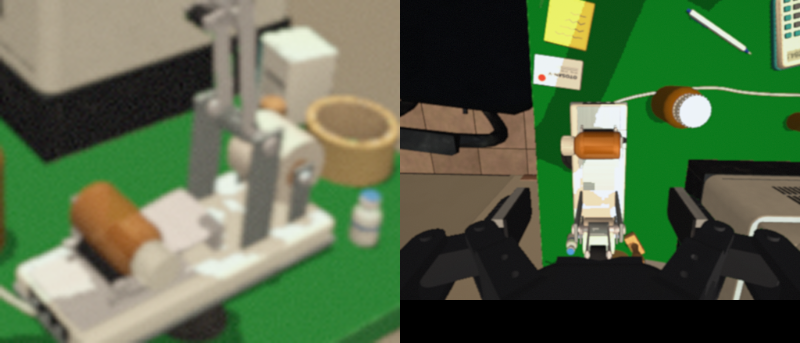

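The view shows the bottle lying level in the rollers, with its foot at the stop and its cap out towards -y. The lever is still raised, and the bystanders in view are undisturbed. Next is the knob.

Call:
drive_tool --targets '[[[-4,-0.1,0],0,-1],[[-8,-0.2,0],0,-1],[[-11,-0.25,0],0,-1],[[-12.8,-0.25,0],0,-1],[[-12.8,-0.25,0.8],0,-1],[[-12.8,-0.25,1.6],0,-1],[[-12.8,-0.25,2.5],0,-1],[[-12.8,-0.25,2.5],0,-1]]'

```text
time_s: 25.95
tool_pos: [0.5766, -0.1118, 0.2932]
ee_rot: [[-1.0, -0.023, -0.002], [-0.023, 1.0, 0.001], [0.002, 0.001, -1.0]]
contact_force: [0.4, -0.1, 0.4]
finger_gap: 1.0
finger_force: 0.0
```

Call:
drive_tool --targets '[[[-0.1,0,0],0,-0.4],[[-0.1,0,0],0,0],[[-0.1,0,0],0,0.2],[[-0.1,0,0],0,0.4],[[-0.1,0,0],0,1],[[-0.1,0,0],0,1],[[-0.1,0,0],0,1],[[-0.1,0,0],0,1]]' --grip_force 50

```text
time_s: 26.95
tool_pos: [0.579, -0.1111, 0.2947]
ee_rot: [[-1.0, -0.024, 0.001], [-0.024, 1.0, 0.001], [-0.001, 0.001, -1.0]]
contact_force: [0.1, 4.4, 5.3]
finger_gap: 0.345
finger_force: 49.2
```

```bash
python3 - <<'E'
from h import *
L=.18
for q in [0,.1,.2,.3,.4,.5,.6,.7,.8,.9,1.0,1.1,1.2,1.3,1.4,1.43]:
    a=np.radians(80)-q; a0=np.radians(80)
    print(q,round(100*L*(np.cos(a)-np.cos(a0)),2),round(100*L*(np.sin(a0)-np.sin(a)),2))
s=env.get_state();print(s['torque'],s['joint_pos'])
E
```

```text
0 0.0 0.0
0.1 1.75 0.4
0.2 3.46 0.97
0.3 5.1 1.72
0.4 6.66 2.62
0.5 8.12 3.67
0.6 9.46 4.86
0.7 10.68 6.18
0.8 11.77 7.62
0.9 12.7 9.16
1.0 13.48 10.78
1.1 14.09 12.47
1.2 14.53 14.22
1.3 14.79 16.0
1.4 14.87 17.79
1.43 14.86 18.33
[ 1.00996863  0.17171081 -0.02253705] [-0.29807103  0.40536454  0.2853468   1.45003899  0.00161803 -0.32183634]
```

Call:
drive_tool --targets '[[[0,0.1,0],0,0],[[0,0.1,0],0,-0.1],[[0,0.1,0.3],0,-0.1],[[0,0.1,0.6],0,-0.1],[[0,0.1,0.6],0,0.2],[[0,0.1,0.6],0,0.4],[[0,0.1,0.6],0,1],[[0,0.1,0.6],0,1],[[0,0.1,0.6],0,1],[[0,0.1,0.6],0,1]]' --grip_force 50

```text
time_s: 28.2
tool_pos: [0.5787, -0.111, 0.288]
ee_rot: [[-1.0, -0.023, -0.0], [-0.023, 1.0, 0.0], [0.0, 0.0, -1.0]]
contact_force: [0.1, -0.9, -2.8]
finger_gap: 0.351
finger_force: 49.4
```

Call:
drive_tool --targets '[[[0.87,0,0.2],0,1],[[1.75,0,0.4],0,1],[[2.6,0,0.7],0,1],[[3.46,0,0.97],0,1],[[4.3,0,1.35],0,1],[[5.1,0,1.72],0,1],[[5.9,0,2.17],0,1],[[6.66,0,2.62],0,1],[[7.4,0,3.15],0,1],[[8.12,0,3.67],0,1],[[8.12,0,3.67],0,1]]'

```text
time_s: 29.58
tool_pos: [0.497, -0.1129, 0.2507]
ee_rot: [[-1.0, -0.023, -0.001], [-0.023, 1.0, 0.0], [0.001, 0.0, -1.0]]
contact_force: [3.8, 0.0, 2.9]
finger_gap: 0.349
finger_force: 50.7
```

Call:
drive_tool --targets '[[[0.68,0,0.58],0,1],[[1.34,0,1.19],0,1],[[1.97,0,1.84],0,1],[[2.56,0,2.51],0,1],[[3.12,0,3.22],0,1],[[3.65,0,3.95],0,1],[[4.13,0,4.71],0,1],[[4.58,0,5.49],0,1],[[4.98,0,6.29],0,1],[[5.36,0,7.11],0,1],[[5.68,0,7.95],0,1],[[5.97,0,8.8],0,1],[[5.97,0,8.8],0,1]]'

```text
time_s: 31.2
tool_pos: [0.4378, -0.1143, 0.1627]
ee_rot: [[-1.0, -0.023, -0.0], [-0.023, 1.0, 0.0], [0.0, 0.0, -1.0]]
contact_force: [3.0, -1.0, 4.1]
finger_gap: 0.344
finger_force: 52.8
```

Call:
drive_tool --targets '[[[0.24,0,0.87],0,1],[[0.44,0,1.75],0,1],[[0.59,0,2.64],0,1],[[0.7,0,3.53],0,1],[[0.73,0,4.0],0,1],[[0.75,0,4.3],0,1],[[0.77,0,4.6],0,1],[[0.78,0,4.9],0,1],[[0.78,0,4.9],0,1]]' --grip_force 60

```text
time_s: 32.33
tool_pos: [0.433, -0.1144, 0.1155]
ee_rot: [[-1.0, -0.024, 0.006], [-0.024, 1.0, 0.0], [-0.006, 0.0, -1.0]]
contact_force: [7.0, 0.2, 5.9]
finger_gap: 0.345
finger_force: 59.6
```

```bash
python3 - <<'E'
from h import *
s=env.get_state();print(s['tool_pos'],s['contact_force'],s['torque'])
E
```

```text
[ 0.43297362 -0.11441554  0.11552647] [6.98369306 0.23255898 5.86898027] [ 0.15942125 -1.44656175  0.03310109]
```

Call:
drive_tool --targets '[[[-0.1,0,0.2],0,1],[[-0.15,0,0.35],0,1],[[-0.2,0,0.5],0,1],[[-0.2,0,0.5],0,1]]'

```text
time_s: 32.83
tool_pos: [0.4328, -0.1144, 0.1103]
ee_rot: [[-1.0, -0.023, 0.001], [-0.023, 1.0, -0.0], [-0.001, -0.0, -1.0]]
contact_force: [1.8, 0.7, 10.5]
finger_gap: 0.351
finger_force: 59.9
```

Call:
drive_tool --targets '[[[0,0,0.1],0,1],[[0,0,0.2],0,1],[[0,0,0.2],0,1]]'

```text
time_s: 33.2
tool_pos: [0.4328, -0.1144, 0.1084]
ee_rot: [[-1.0, -0.023, 0.002], [-0.023, 1.0, -0.0], [-0.002, -0.0, -1.0]]
contact_force: [2.1, 0.6, 11.2]
finger_gap: 0.352
finger_force: 60.0
```

Call:
drive_tool --targets '[[[0,0,0.15],0,1],[[0,0,0.3],0,1],[[0,0,0.3],0,1]]'

```text
time_s: 33.58
tool_pos: [0.4329, -0.1144, 0.1054]
ee_rot: [[-1.0, -0.024, 0.002], [-0.024, 1.0, -0.0], [-0.002, -0.0, -1.0]]
contact_force: [1.2, 0.1, 11.4]
finger_gap: 0.348
finger_force: 60.1
```

Call:
drive_tool --targets '[[[0,0,0.1],0,1],[[0,0,0.2],0,1],[[0,0,0.2],0,1],[[0,0,0.2],0,1]]'

```text
time_s: 34.08
tool_pos: [0.4329, -0.1144, 0.1042]
ee_rot: [[-1.0, -0.024, 0.002], [-0.024, 1.0, -0.001], [-0.002, -0.001, -1.0]]
contact_force: [-1.4, 0.7, 18.2]
finger_gap: 0.349
finger_force: 60.5
```

```bash
python3 - <<'E'
from h import *
np.set_printoptions(precision=4,suppress=True)
s=snap('scene','s14');t=snap('top','t14');st=env.get_state();print(st['tool_pos'],st['contact_force'],st['torque'])
for q in (1.3,1.36,1.4):
    a=np.radians(80)-q; K=(.4845+.125-.18*np.cos(a),-.115,.138+.18*np.sin(a)); print(q,K,proj(s,K))
E
```

```text
[ 0.4329 -0.1144  0.1043] [-1.4048  1.011  19.1578] [0.171  0.0113 0.0738]
1.3 (np.float64(0.43033335399273354), -0.115, np.float64(0.155300663527937)) (np.float64(252.40532953136125), np.float64(251.2637403107698))
1.36 (np.float64(0.4296183401172791), -0.115, np.float64(0.14452598175274392)) (np.float64(252.04304086332328), np.float64(255.40245522016784))
1.4 (np.float64(0.4295012565936252), -0.115, np.float64(0.13732741385231279)) (np.float64(251.94379276975195), np.float64(258.0856396798008))
```

Call:
drive_tool --targets '[[[0,0,0.1],0,1],[[0,0,0.2],0,1],[[0,0,0.2],0,1],[[0,0,0.2],0,1]]'

```text
time_s: 34.67
tool_pos: [0.4332, -0.1145, 0.103]
ee_rot: [[-1.0, -0.023, 0.003], [-0.023, 1.0, -0.001], [-0.003, -0.001, -1.0]]
contact_force: [-3.0, 2.1, 24.6]
finger_gap: 0.346
finger_force: 60.8
```

```bash
python3 - <<'E'
from h import *
np.set_printoptions(precision=4,suppress=True)
s=snap('scene','s15');st=env.get_state();print(st['tool_pos'],st['contact_force'],st['torque'])
h=proj(s,(.6095,-.112,.138));k=proj(s,(.4295,-.115,.138));print(h,k)
g=cv2.cvtColor(s['frame'],cv2.COLOR_RGB2GRAY)
x0,x1,y0,y1=int(k[0])+8,int(h[0])+8,215,275
e=cv2.Canny(g,40,120)[y0:y1,x0:x1]
L=cv2.HoughLinesP(e,1,np.pi/360,14,minLineLength=14,maxLineGap=3)
for l in (L[:,0] if L is not None else []): 
    a,b,c,d=map(int,l);print((a+x0,b+y0),(c+x0,d+y0),round((d-b)/(c-a+1e-6),2))
for q in(1.25,1.3,1.35,1.4):
    a=np.radians(80)-q; P=[proj(s,(.6095-r*np.cos(a),-.1135,.138+r*np.sin(a))) for r in(.0,.14)];print(q,np.round(P,1).tolist(),round((P[1][1]-P[0][1])/(P[1][0]-P[0][0]),3))
E
```

```text
[ 0.4333 -0.1145  0.103 ] [-2.801   2.1272 25.0771] [ 0.2999  0.3431 -0.239 ]
(np.float64(313.85167570395026), np.float64(232.9553649879048)) (np.float64(251.94828163865142), np.float64(257.83773761623553))
(287, 244) (312, 234) -0.4
(288, 247) (318, 235) -0.4
(278, 256) (320, 238) -0.43
(269, 238) (294, 229) -0.36
(263, 239) (274, 254) 1.36
(266, 244) (297, 230) -0.45
(314, 274) (316, 254) -10.0
(281, 240) (307, 229) -0.42
(289, 244) (319, 232) -0.4
(284, 242) (309, 232) -0.4
(270, 243) (288, 246) 0.17
(277, 274) (297, 259) -0.75
(263, 240) (273, 254) 1.4
(296, 263) (315, 260) -0.16
(292, 274) (311, 263) -0.58
(317, 240) (320, 224) -5.33
1.25 [[314.3, 233.3], [267.6, 243.9]] -0.229
1.3 [[314.3, 233.3], [267.2, 246.6]] -0.284
1.35 [[314.3, 233.3], [266.9, 249.2]] -0.337
1.4 [[314.3, 233.3], [266.7, 251.8]] -0.39
```

```bash
python3 - <<'E'
from h import *
a,b=load('s13')['frame'].astype(int),snap('scene','s16')['frame'].astype(int)
for f in(a,b):
    g=f[245:300,250:300]; m=((g[...,0]-g[...,2]>60)).astype(np.uint8);n,l,q,c=cv2.connectedComponentsWithStats(m);i=1+q[1:,4].argmax();print(q[i],c[i])
print('cap-region diff',np.abs(a-b)[270:292,272:296].mean(), 'bystander diff dropper',np.abs(a-b)[190:225,158:176].mean(),'carton',np.abs(a-b)[315:358,222:266].mean(),'vial',np.abs(a-b)[255:278,350:366].mean())
st=env.get_state();print(st['tool_pos'],st['contact_force'])
E
```

```text
[  5   9  31  31 538] [18.85315985 22.64869888]
[ 12  17  24  23 325] [22.31384615 26.72615385]
cap-region diff 2.9911616161616164 bystander diff dropper 1.9862433862433861 carton 3.145172656800564 vial 1.5045289855072463
[ 0.43327157 -0.11452919  0.10306703] [-2.82204205  1.79823113 24.07080014]
```

```bash
python3 -c "
from rig import env
print(env.job_done())"
```

```text
the job is handed in; nothing more can be done
None
```

I handed the job in at about 35 s: the middle-sized bottle lies level on the rollers with its foot at the end stop and cap out, released, though its cap end dropped a few mm onto the rollers when I first let go. The lever is held at its stop with about 24 N at the knob. The bystanders did not move in the images, but the wrist or gripper touched the printer lightly (about 10 N) early on.

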